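# Set the recessed brightness dial of a microscope lamp supply

### The arm

A 6-joint arm with a two-finger parallel gripper is mounted at the origin on the work surface. World frame = base frame: x ahead of the robot, y to its left, z up, the work surface at z = 0. Lengths are in m, angles in rad, forces in N, time in s.
With the tool pointing down it reaches from about 0.225 to 0.875 m from the base axis. Payload 3.4 kg.
Tool frame: the origin (TCP) lies at the very end of the fingers, on their centre line; the grasp point (between the pads) lies 19 mm behind it (grasp_offset is the distance from the TCP to the grasp point, in m); y points along the fingers, z is the direction in which the jaws open and shut, and the axes are right-handed (so a half turn about y gives the same grasp; the last joint's range is limited). The gripper opens to 85 mm and grips with 20 to 120 N. Pads are 22 mm wide; open, the fingers measure 114 mm over their backs; the gripper's body (76 mm by 85 mm) begins 54 mm behind the grasp point. The pads swing forward as they close: fully open they stand 13 mm farther back than shut.
Start: joints at [1.015, 0.276, 1.505, -0, 1.361, -0.121], TCP at [0.242, 0.522, 0.231] pointing down, gripper open.
Joint ranges: [-2.89, 2.89], [-0.75, 2.08], [0.22, 2.7], [-1.18, 4.32], [0.11, 2.71], [-2.7, 2.7]. Speed limits (rad/s): [2.57, 2.57, 3.14, 3.14, 3.14, 3.14].

### API

Orientations are given as a unit quaternion [w, x, y, z].
In Python, from rig import get_state, get_image, sign_off, grasp_offset gives the robot as it stands.
- The arm moves only by the shell command python3 -m jog 'ROWS' [FORCE]. ROWS is JSON, one flat list of numbers, 7 for each row, row after row: the closure in counts, from 0 (fully open) to 255 (shut), then the shift along the tool's x, y, z in cm, then the turn, a rotation vector about the tool's x, y, z in units of 8 degrees (1.0 is 8 degrees). In form: [jaw, tx, ty, tz, rx, ry, rz, jaw, tx, ty, tz, rx, ry, rz, ...]. A call has 1 to 12 rows; each row is the pose to reach, as a shift and turn from the pose commanded when the call began, along the tool's axes at that moment; what a row does not reach only later rows make up. A row lasts 1/8 s, in which the tool goes at most 62.5 mm and 10.7 degrees, less where a joint would pass 70% of its speed; a pose out of reach is approached as far as the arm can. A call with a gripper value outside its range is refused whole. The fingers move at their own pace and stop on an object; FORCE is the grip in N (left out, the last holds). Time passes only in rows, so rows that repeat a pose let the fingers close. It gives the time, the measured TCP pose, the force and the opening at its end, in the units of the state.
- get_state(): the state, without advancing time (a new reading comes with each control period).
- get_image(name): name is "side" or "top" or "wrist"; returns a dict with "color" (420x560x3 uint8, blue, green, red), "mtx" (3x3 intrinsics, pixels), "R" (3x3) and "t" (3): a world point X has camera coordinates R X + t; the wrist camera has in their place "tool_from_camera" (4x4, takes a point from camera to tool coordinates, whose origin is the TCP and whose axes are the tool frame's). Camera axes: x right, y down, z forward; pixel columns grow to the right and rows downward; lengths in m; the calibration is good to about 2 mm. A picture is of the moment at which its call begins: read the wrist's pose just before it. There is no depth.
- sign_off(): hands the job in, once; it reports no verdict.
The state is a dict: "clock": time; "qpos": joint angles; "qd": joint speeds; "effort": joint torques, N m; "position": TCP position; "ee_rot": TCP orientation; "contact_force": force on the tool from outside, world axes, zero at the start; "moment": the same for the moment, N m; "width": finger opening in m.
Only numpy, scipy, OpenCV 4.12 (cv2) and the standard library are available. Lean on these libraries where they do the work, as an engineer would, in place of code of your own. Each camera call takes 0.05 s, during which the arm holds its last target.

### The job

On the microscope bench stand two metal supply boxes, each with a dial sunk in a round well in its top. Reach into the well of the lamp supply, the one with the orange dial, and turn the dial clockwise until its white pointer line points at the green mark, then let go and withdraw. Leave the blue dial of the other box as it is.

Things in the scene. Friction and masses are not known exactly. Their poses are not given: they have to be found in the camera images.
- lamp_dial_grip (a point): Grip point of the ORANGE dial: an upright bar 44 mm long, 16 mm wide (grasp this width), top 80 mm above the table, on a round skirt 48 mm across whose top is at 31 mm. This point lies on the vertical dial axis, 65 mm above the table. It turns with the dial: x along the bar to the end with the white pointer line, y across it, z up. Open fingers only part way (40 mm): the well is narrow.
- lamp_supply_mark (a point): Centre of the green mark, a radial stripe 7 x 24 mm on top of the lamp supply, 90 mm above the table, 75 mm from the dial axis. The supply is a fixed aluminium box 180 x 180 x 90 mm, left or right on the bench, turned up to 30 degrees; the mark is on the robot's side. Its round well, 120 mm across and 65 mm deep, is centred on the dial: 52 mm from each bar flank to the wall.
- lamp_dial (a joint): Turn of the orange dial in rad, growing clockwise seen from above, stops at 0 and 2.6. It reads 1.3 when the white pointer points at the green mark and starts between 0 and 0.45. Light even friction (0.06 N m), no spring: it stays where it is left.
- heater_dial_tip (a point): Pointer end of the BLUE dial on the heater supply, an otherwise like box beside the first: on top of its bar, 22 mm from that dial's axis, 80 mm above the table. It must not be turned.

How it is judged:
At the end, for the whole second after the job is handed in: The orange dial rests with its white pointer at the green mark within 0.2 rad (about 11 degrees: joint between 1.1 and 1.5), and the blue dial's pointer end is within 6 mm of where it was (value of joint lamp_dial between 1.1 and 1.5 rad and velocity of joint lamp_dial between -0.05 and 0.05 rad/s and distance of heater_dial_tip from where it was at the start of the episode below 0.006 m); the robot touches nothing.
It fails at once if the blue dial is turned (its pointer end moves more than 6 mm) (distance of heater_dial_tip from where it was at the start of the episode above 0.006 m).
It also fails if it takes over 32 s, if anything falls off the work surface, if the arm or the gripper's body presses on something with over 40 N, if the wrist force passes 120 N, or if a joint passes its speed limit or range.

## Working session

There is one attempt and no reset: what is moved stays moved. The work goes in short steps, Python scripts to look and compute and a shell command to move; the robot and the scene stay as the last step left them, time stands still between calls to the robot, and variables do not carry over. Pictures are saved under pics/ and viewed, and the job is handed in when it is done.

```bash
ls; mkdir -p pics
python3 - <<'E'
from rig import *
import rig,cv2
s=get_state(); print(s); 
import pickle
d={}
for n in ["top","side","wrist"]:
    im=get_image(n); d[n]=im; cv2.imwrite(f"pics/a_{n}.png",im["color"])
    print(n,{k:v for k,v in im.items() if k!="color"})
pickle.dump((s,d),open("a.pkl","wb")); print(grasp_offset)
E
```

```text
pics
{'clock': 0.0, 'qpos': array([ 1.01500289e+00,  2.76606192e-01,  1.50613389e+00,  4.31406393e-06,
        1.36068309e+00, -1.21029526e-01]), 'qd': array([ 0.00034078,  0.00197344,  0.00206386, -0.00090516,  0.00013608,
        0.00126204]), 'effort': array([-1.86695652e-04, -4.16775298e+01, -2.45805931e+01, -3.92038173e-04,
        1.09562755e-02,  4.43771953e-06]), 'position': array([0.24192943, 0.52105221, 0.23043302]), 'ee_rot': array([-0.68985499,  0.69107496, -0.15272101,  0.15228848]), 'contact_force': array([-0.31442801,  0.15315362, -0.19556887]), 'moment': array([-0.02487604, -0.040456  , -0.02475034]), 'width': 0.08565556239085494}
top {'mtx': array([[429.80969761,   0.        , 280.6402041 ],
       [  0.        , 429.80969761, 213.22293962],
       [  0.        ,   0.        ,   1.        ]]), 'R': array([[-0.01693343, -0.9998467 , -0.00445267],
       [-0.99820247,  0.01716131, -0.0574222 ],
       [ 0.05748981,  0.00347231, -0.99834005]]), 't': array([-0.01899828,  0.51820326,  0.83462593])}
side {'mtx': array([[474.7991481 ,   0.        , 277.5800089 ],
       [  0.        , 474.7991481 , 214.04125702],
       [  0.        ,   0.        ,   1.        ]]), 'R': array([[ 0.9808399 , -0.19429337, -0.01425398],
       [-0.14037777, -0.65413465, -0.74323748],
       [ 0.13508209,  0.73099791, -0.66887583]]), 't': array([-0.50911369,  0.14190899,  0.8040361 ])}
wrist {'mtx': array([[304.78556945,   0.        , 277.44716067],
       [  0.        , 304.78556945, 209.93616612],
       [  0.        ,   0.        ,   1.        ]]), 'tool_from_camera': array([[ 2.01937107e-04,  9.60314217e-01,  2.78920355e-01,
        -7.06304317e-02],
       [-4.90627959e-04, -2.78920232e-01,  9.60314148e-01,
        -1.43674061e-01],
       [ 9.99999859e-01, -3.30769185e-04,  4.14832659e-04,
         1.83064779e-03],
       [ 0.00000000e+00,  0.00000000e+00,  0.00000000e+00,
         1.00000000e+00]])}
0.0187
```

View pics/a_top.png

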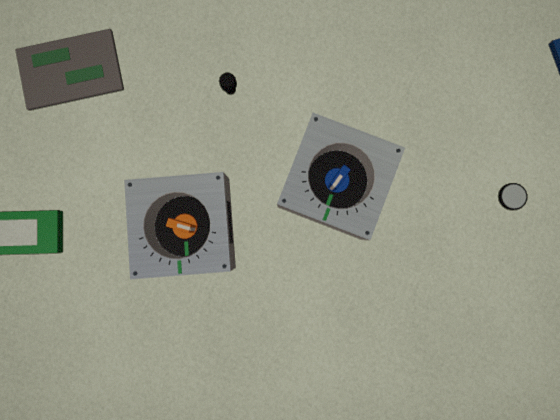

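View pics/a_side.png

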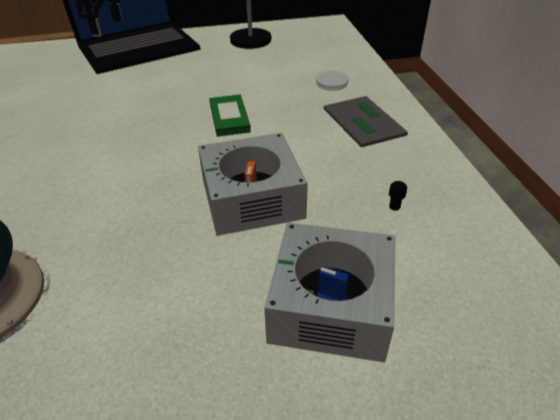

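View pics/a_wrist.png

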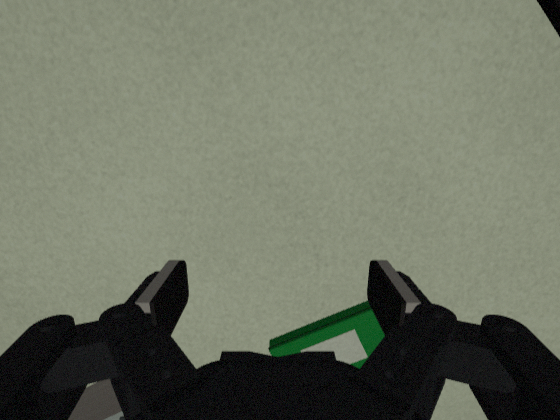

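Run:
```python
import pickle,cv2
s,d=pickle.load(open("a.pkl","rb"))
c=d["top"]["color"]
cv2.imwrite("pics/b.png",cv2.resize(c[160:290,110:250],None,fx=4.5,fy=4.5,interpolation=cv2.INTER_CUBIC))
cv2.imwrite("pics/b2.png",cv2.resize(d["side"]["color"][120:240,190:320],None,fx=4.5,fy=4.5,interpolation=cv2.INTER_CUBIC))
```

```text
(no output)
```

View pics/b.png

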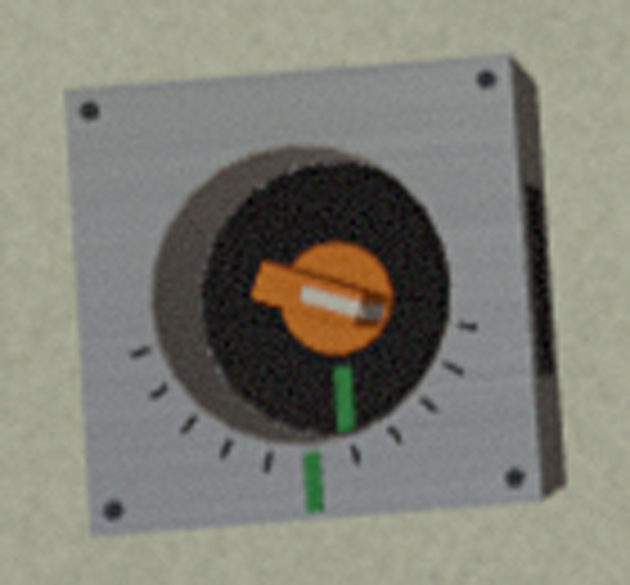

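View pics/b2.png

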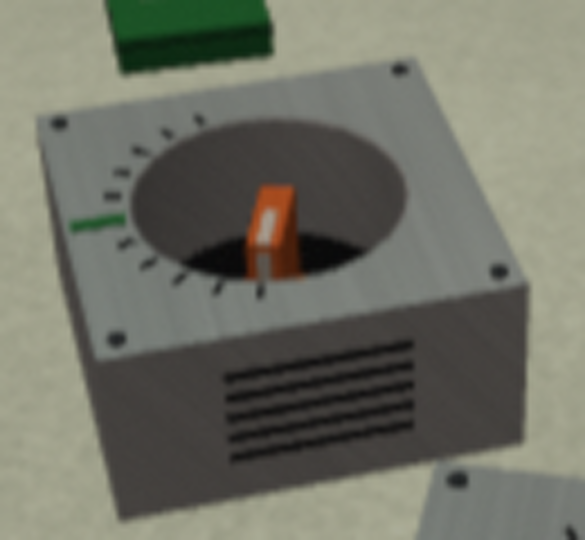

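```bash
cat > h.py <<'E'
import numpy as np
def ray(im,uv,z):
    K,R,t=im["mtx"],im["R"],im["t"]
    d=R.T@np.linalg.solve(K,[uv[0],uv[1],1.]); c=-R.T@t
    return c+d*(z-c[2])/d[2]
E
python3 - <<'E'
import pickle
from h import *
s,d=pickle.load(open("a.pkl","rb"))
np.set_printoptions(precision=4,suppress=True)
T=d["top"];S=d["side"]
ft=lambda p:(110+(p[0]+.5)/4.5-.5,160+(p[1]+.5)/4.5-.5)
fs=lambda p:(190+(p[0]+.5)/4.5-.5,120+(p[1]+.5)/4.5-.5)
c=[ray(T,ft(p),.09)[:2] for p in [(66,91),(511,56),(541,500),(92,535)]]
print("T corners",np.array(c),np.mean(c,0),[np.linalg.norm(c[i]-c[i-1]) for i in range(4)])
c2=[ray(S,fs(p),.09)[:2] for p in [(38,116),(415,58),(528,284),(98,360)]]
print("S corners",np.array(c2),np.mean(c2,0),[np.linalg.norm(c2[i]-c2[i-1]) for i in range(4)])
m=ray(T,ft((313.5,483)),.09)[:2]; m2=ray(S,fs((98,222)),.09)[:2]
print("mark",m,m2, np.linalg.norm(m-np.mean(c,0)))
w=[ray(T,ft(p),.08)[:2] for p in [(303,293),(362,308)]]
b=ray(T,ft((258,281)),.08)[:2]
print("white",w,"tail",b,np.linalg.norm(w[1]-b))
wc=[ray(S,fs(p),.08)[:2] for p in [(270,210),(262,247),(277,187)]]
print("side white",wc)
C=np.mean(c,0)
a=lambda v:np.arctan2(v[1],v[0])
print("mark az",a(m-C),"ptr",a(w[1]-w[0]),a(w[1]-b),a(wc[1]-wc[0]),a(wc[1]-wc[2]),"boxaz",a(c[3]-c[0]),a(c[2]-c[1]))
E
```

```text
T corners [[0.579  0.2542]
 [0.59   0.0748]
 [0.412  0.0645]
 [0.4012 0.2432]] [0.4955 0.1592] [np.float64(0.17810792064817293), np.float64(0.17976781527302074), np.float64(0.17823569172258294), np.float64(0.17898617504473524)]
S corners [[0.402  0.2443]
 [0.5801 0.255 ]
 [0.591  0.0766]
 [0.4129 0.0655]] [0.4965 0.1603] [np.float64(0.1791998914874083), np.float64(0.17843550786052384), np.float64(0.17877177563065144), np.float64(0.17846033775643957)]
mark [0.4203 0.155 ] [0.4214 0.1572] 0.07538527805041159
white [array([0.4963, 0.1614]), array([0.4898, 0.1375])] tail [0.5015 0.1796] 0.04373266075980732
side white [array([0.4964, 0.1637]), array([0.4889, 0.1379]), array([0.502, 0.18 ])]
mark az -3.0860148743942504 ptr -1.8357524598221358 -1.8407623480343653 -1.851101280573552 -1.871529140191123 boxaz -3.079475234802974 -3.083861413152788
```

```bash
cat > goal.py <<'E'
import numpy as np, sys
from scipy.spatial.transform import Rotation as Ro
from rig import get_state
np.set_printoptions(precision=3,suppress=True)
def rot(az):  # tool y down, z horizontal at azimuth az
    z=np.array([np.cos(az),np.sin(az),0]);y=np.array([0,0,-1.]);x=np.cross(y,z)
    return np.c_[x,y,z]
def rows(p,az):
    s=get_state(); q=s["ee_rot"]; R=Ro.from_quat([q[1],q[2],q[3],q[0]]).as_matrix()
    print("clock",s["clock"],"pos",s["position"],"zaz",np.arctan2(R[1,2],R[0,2]),"ydir",R[:,1],"q",s["qpos"],"w",s["width"],"F",s["contact_force"])
    print("shift cm",R.T@(np.array(p)-s["position"])*100,"turn",Ro.from_matrix(R.T@rot(az)).as_rotvec()/np.deg2rad(8))
E
python3 - <<'E'
from goal import *
for az in (-.274,2.868): rows([.496,.1597,.2],az)
E
```

```text
clock 0.15 pos [0.242 0.521 0.231] zaz 1.1359308017861292 ydir [-0.001 -0.001 -1.   ] q [ 1.015  0.276  1.506  0.     1.361 -0.121] w 0.08536420344023164 F [ 0.588  0.099 -0.47 ]
shift cm [ 38.264   3.086 -22.076] turn [ 0.01  10.098  0.006]
clock 0.15 pos [0.242 0.521 0.231] zaz 1.1359308017861292 ydir [-0.001 -0.001 -1.   ] q [ 1.015  0.276  1.506  0.     1.361 -0.121] w 0.08536420344023164 F [ 0.588  0.099 -0.47 ]
shift cm [ 38.264   3.086 -22.076] turn [  0.006 -12.405  -0.01 ]
```

```bash
python3 -m jog '[130,5,0.5,-3,0,1.3,0, 130,10,1,-6,0,2.6,0, 130,15,1.5,-9,0,3.9,0, 130,20,2,-11.5,0,5.2,0, 130,25,2.5,-14.4,0,6.5,0, 130,30,3,-17.3,0,7.8,0, 130,35,3.1,-20.2,0,9,0, 130,38.26,3.1,-22.08,0,10.1,0, 130,38.26,3.1,-22.08,0,10.1,0, 130,38.26,3.1,-22.08,0,10.1,0]' 30
python3 - <<'E'
from goal import *
import cv2,pickle
from rig import get_image
rows([.496,.1597,.0465],-.274)
d={n:get_image(n) for n in("top","wrist")}
for n in d: cv2.imwrite(f"pics/c_{n}.png",d[n]["color"])
pickle.dump(d,open("c.pkl","wb"))
E
```

```text
clock: 1.4
position: [0.4956, 0.1604, 0.2]
ee_rot: [0.427, -0.427, 0.564, -0.563]
contact_force: [-0.5, -0.3, 0.8]
width: 0.0416
clock 1.4 pos [0.496 0.16  0.2  ] zaz -0.2737075597907056 ydir [-0.001  0.001 -1.   ] q [0.179 0.216 1.669 0.001 1.258 0.452] w 0.04160952004865736 F [-0.491 -0.312  0.812]
shift cm [ 0.058 15.348  0.082] turn [ 0.01   0.002 -0.002]
```

View pics/c_wrist.png

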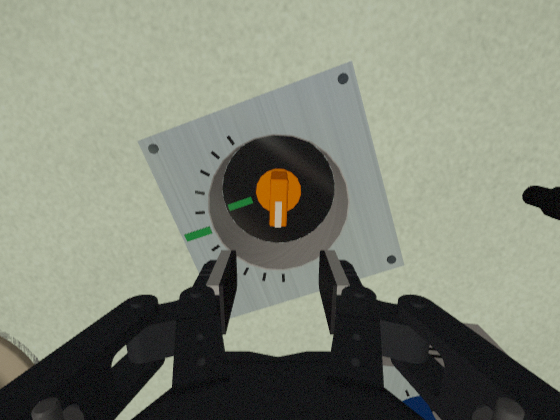

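Run:
```python
from goal import *
import pickle
w=pickle.load(open("c.pkl","rb"))["wrist"]
s=get_state(); q=s["ee_rot"]; R=Ro.from_quat([q[1],q[2],q[3],q[0]]).as_matrix()
M=w["tool_from_camera"]
def wp(uv,z):
    d=R@M[:3,:3]@np.linalg.solve(w["mtx"],[uv[0],uv[1],1.]); c=R@M[:3,3]+s["position"]
    return c+d*(z-c[2])/d[2]
a=wp((278,228),.08);b=wp((279.5,180.5),.08);print("bar tip",a,"tail",b,np.linalg.norm(a-b),"mid",(a+b)/2)
cs=[wp(p,.09) for p in [(138,141),(351,62),(404,264)]];print(np.array(cs),"ctr",(cs[0]+cs[2])/2)
```

```text
bar tip [0.491 0.14  0.08 ] tail [0.504 0.183 0.08 ] 0.04414710240055708 mid [0.497 0.162 0.08 ]
[[0.402 0.247 0.09 ]
 [0.581 0.258 0.09 ]
 [0.593 0.079 0.09 ]] ctr [0.497 0.163 0.09 ]
```

Three cameras agree on the axis at (0.4965, 0.1605) within 2 mm. The wrist picture shows the bar upright at column 278, midway between the fingers. I'll descend straight down.

```bash
python3 -m jog '[130,0,3,0,0,0,0, 130,0,6,0,0,0,0, 130,0,8.5,0,0,0,0, 130,0,10.5,0,0,0,0, 130,0,12,0,0,0,0, 130,0,13.2,0,0,0,0, 130,0,14.4,0,0,0,0, 130,0,15.2,0,0,0,0, 130,0,15.2,0,0,0,0, 130,0,15.2,0,0,0,0]' 30
python3 - <<'E'
from goal import *
import cv2
from rig import get_image
rows([.4965,.1605,.0465],-.274)
cv2.imwrite("pics/d.png",get_image("wrist")["color"])
E
```

```text
clock: 2.75
position: [0.4966, 0.1601, 0.0486]
ee_rot: [-0.427, 0.427, -0.564, 0.564]
contact_force: [0.6, 1.1, 0.1]
width: 0.0417
clock 2.75 pos [0.497 0.16  0.049] zaz -0.27435339116573904 ydir [ 0.001  0.    -1.   ] q [0.178 0.368 1.88  0.    0.892 0.453] w 0.04173074061822566 F [0.557 1.09  0.102]
shift cm [-0.034  0.214 -0.024] turn [-0.005 -0.003 -0.003]
```

View pics/d.png

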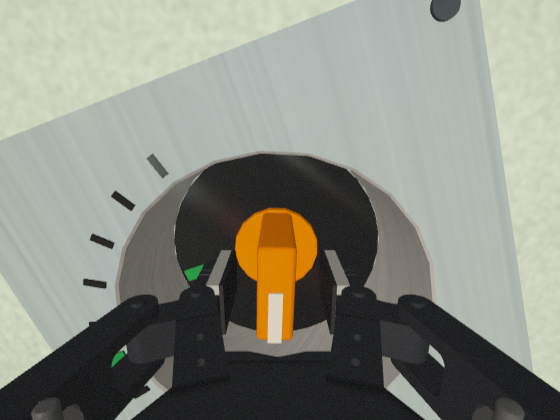

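Bar at columns 257–296 lies between the pads (about 228 and 332), with no contact. I'll close on it.

```bash
python3 -m jog '[255,0,0,0,0,0,0, 255,0,0,0,0,0,0, 255,0,0,0,0,0,0, 255,0,0,0,0,0,0, 255,0,0,0,0,0,0, 255,0,0,0,0,0,0]' 30
python3 - <<'E'
from goal import *
import cv2
from rig import get_image
rows([.4965,.1605,.0486],-.274-1.238)
print(get_state()["moment"])
E
```

```text
clock: 3.55
position: [0.4958, 0.1602, 0.0488]
ee_rot: [0.427, -0.427, 0.564, -0.563]
contact_force: [-2.5, -0.1, 5.0]
width: 0.0156
clock 3.55 pos [0.496 0.16  0.049] zaz -0.2741709577312507 ydir [-0.  0. -1.] q [0.179 0.368 1.881 0.    0.893 0.453] w 0.01559047801992965 F [-2.544 -0.059  4.956]
shift cm [-0.046  0.021  0.06 ] turn [0.003 8.865 0.002]
[ 0.126  0.437 -0.003]
```

Gripped at 15.6 mm (the bar is 16 mm wide). I'll turn clockwise by 8.9 units, slowly.

```bash
python3 -m jog '[255,0,0,0,0,0.8,0, 255,0,0,0,0,1.7,0, 255,0,0,0,0,2.6,0, 255,0,0,0,0,3.5,0, 255,0,0,0,0,4.4,0, 255,0,0,0,0,5.3,0, 255,0,0,0,0,6.2,0, 255,0,0,0,0,7.1,0, 255,0,0,0,0,8,0, 255,0,0,0,0,8.9,0, 255,0,0,0,0,8.9,0, 255,0,0,0,0,8.9,0]'
python3 - <<'E'
from goal import *
import cv2
from rig import get_image
rows([.4965,.1605,.0486],-.274-1.238)
print(get_state()["moment"])
cv2.imwrite("pics/e.png",get_image("wrist")["color"])
E
```

```text
clock: 5.05
position: [0.495, 0.1612, 0.0488]
ee_rot: [0.018, -0.019, 0.708, -0.706]
contact_force: [-4.5, 3.6, 7.2]
width: 0.0157
clock 5.05 pos [0.495 0.161 0.049] zaz -1.5180477076137138 ydir [-0.002  0.002 -1.   ] q [0.179 0.368 1.881 0.003 0.894 1.696] w 0.015699232080047573 F [-4.487  3.625  7.224]
shift cm [-0.146  0.019  0.076] turn [ 0.015 -0.043  0.013]
[ 0.573  0.641 -0.083]
```

View pics/e.png

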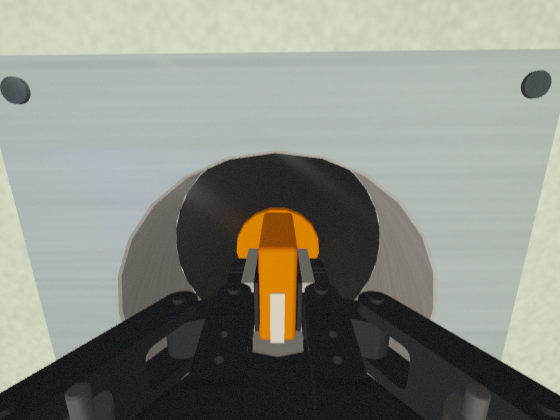

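The bar turned with the tool; its pointer (column 277, rows 293–343) now runs parallel to the box sides. I'll open part way, then withdraw.

```bash
python3 -m jog '[130,0,0,0,0,0,0, 130,0,0,0,0,0,0, 130,0,0,0,0,0,0, 130,0,0,0,0,0,0, 130,0,0,0,0,0,0, 130,0,-2,0,0,0,0, 130,0,-5,0,0,0,0, 130,0,-9,0,0,0,0, 130,0,-13,0,0,0,0, 130,0,-17,0,0,0,0, 130,0,-17,0,0,0,0, 130,0,-17,0,0,0,0]'
python3 - <<'E'
from goal import *
import cv2
from rig import get_image
rows([.4965,.1605,.0486],-.274-1.238)
cv2.imwrite("pics/f.png",get_image("wrist")["color"])
cv2.imwrite("pics/f_top.png",get_image("top")["color"])
cv2.imwrite("pics/f_side.png",get_image("side")["color"])
E
```

```text
clock: 6.6
position: [0.4956, 0.16, 0.2177]
ee_rot: [-0.019, 0.019, -0.707, 0.707]
contact_force: [-0.7, 0.2, -0.4]
width: 0.0419
clock 6.6 pos [0.496 0.16  0.218] zaz -1.5169181633076276 ydir [-0.001 -0.    -1.   ] q [0.179 0.203 1.64  0.    1.3   1.695] w 0.04193811284322954 F [-0.664  0.172 -0.446]
shift cm [-0.107 16.909 -0.05 ] turn [-0.001 -0.035  0.007]
```

View pics/f.png

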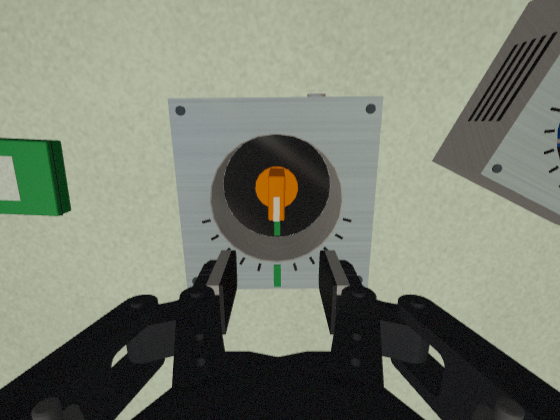

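View pics/f_side.png

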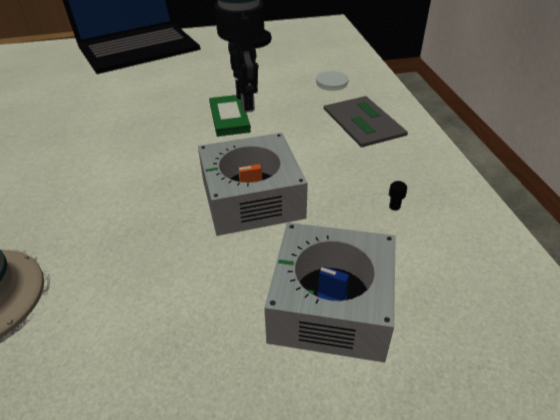

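The white pointer (columns 275–278, rows 198–220) lines up with the green mark at column 277. In the side view the blue dial looks unchanged, and the gripper is clear. Handing in.

```bash
python3 -c "
from rig import *
print(sign_off()); s=get_state(); print(s['clock'],s['contact_force'])"
```

```text
the job is handed in; nothing more can be done
None
the job is handed in; nothing more can be done
```

The orange dial now points at the green mark. I gripped its bar (opening 15.6 mm on a 16 mm bar), turned it clockwise about 71°, opened to 42 mm and withdrew straight up. I handed in at about 6.7 s.

- **Orange dial:** in the last wrist picture the white pointer and the green mark lie on the same image column (277). I judged this by eye and did not compute the final angle. The measured tool turn was 1.244 rad against the 1.238 rad needed, which puts the joint near 1.3 by estimate.
- **Blue dial:** it looks unchanged in the side view, and the arm never came near it. I did not measure its pointer end in mm.
- **Contact:** the TCP was 0.218 m above the table with under 1 N on the tool.
- **Disagreements:** the cameras' axis positions differed by 1–3 mm, which did not affect the grip. I saved a final top picture but did not view it. The closing state read was refused after hand-in.

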